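# Load the specimen tray into the analyser's free lane

### The arm

A 6-joint arm with a two-finger parallel gripper is mounted at the origin on the work surface. World frame = base frame: x ahead of the robot, y to its left, z up, the work surface at z = 0. Lengths are in m, angles in rad, forces in N, time in s.
With the tool pointing down it reaches from about 0.35 to 0.775 m from the base axis. Payload 7.3 kg.
Tool frame: the origin (TCP) lies on the centre line of the jaws, within the pads' length; the fingertips stand 17 mm ahead of it and the grasp point (between the pads) lies 2 mm behind it (robot.tip_extent is the distance from the TCP to the fingertips, in m); z points along the fingers, y is the line along which they close (so a half turn about z gives the same grasp; the last joint's range is limited). The gripper opens to 92 mm and grips with 3 to 60 N. Pads are 19 mm wide; open, the fingers measure 130 mm over their backs; the gripper's body (75 mm by 190 mm) begins 47 mm behind the grasp point.
Start: joints at [-1.362, 0.342, 1.524, -0, 1.275, -0.146], TCP at [0.182, -0.492, 0.244] pointing down, gripper open.
Joint ranges: [-2.53, 2.53], [-0.77, 2.02], [0.04, 2.7], [-1, 4.14], [0.28, 2.66], [-3.11, 3.11]. Speed limits (rad/s): [2.57, 2.57, 3.14, 3.14, 3.14, 3.14].

### API

Orientations are given as [roll, pitch, yaw] about the fixed x, y, z axes, in that order (R = Rz(yaw) Ry(pitch) Rx(roll)).
In Python, from cell import robot gives the robot as it stands.
- The arm moves only by the tool step_arm, never from a script. Its argument "motion" is a list of rows, each a list of 2 entries, a list of its own where there are three numbers: the shift along the tool's x, y, z in units of 60 mm (1.0 is 60 mm), then the turn about the tool's z in rad. In form: [[[x, y, z], spin], ...]. A call has 1 to 10 rows; each row is the pose to reach, as a shift and turn from the pose commanded when the call began, along the tool's axes at that moment; what a row does not reach only later rows make up. A row lasts 1/8 s, in which the tool goes at most 62.5 mm and 10.7 degrees, less where a joint would pass 70% of its speed; a pose out of reach is approached as far as the arm can. A call with a gripper value outside its range is refused whole. "hand" is the closure in counts, from 0 (fully open) to 255 (shut), set as the call begins (left out, the last holds). The fingers move at their own pace and stop on an object; "squeeze" is the grip in N (left out, the last holds). Time passes only in rows, so rows that repeat a pose let the fingers close. It gives the time, the measured TCP pose, the force, the opening and the grip force at its end, in the units of the state.
- robot.observe(): the state, without advancing time (a new reading comes with each control period).
- robot.read_camera(name): name is "scene" or "top" or "wrist"; returns a dict with "pixels" (480x640x3 uint8, red, green, blue), "intrinsics" (3x3 intrinsics, pixels), "k1" (the pictures are not rectified: a ray, as slopes to the right and down, at radius r is drawn at 1 + k1 r^2 times it, then the intrinsics apply), "xyz" and "rotation" of the camera in the world; the wrist camera has in their place "T_tool_cam" (4x4, takes a point from camera to tool coordinates, whose origin is the TCP and whose axes are the flange's). Camera axes: x right, y up, looking along -z (the intrinsics and any distortion apply to the point x, -y, -z); pixel columns grow to the right and rows downward; lengths in m; the calibration is good to about 2 mm. A picture is of the moment at which its call begins: read the wrist's pose just before it. There is no depth.
- robot.hand_in(): hands the job in; it is judged then, once.
The state is a dict: "time": time; "qpos": joint angles; "qvel": joint speeds; "joint_efforts": joint torques, N m; "tool_pos": TCP position; "tool_rot": TCP orientation; "contact_force": force on the tool from outside, world axes, zero at the start; "torque": the same for the moment, N m; "opening": finger opening in m; "grip_force": force on a finger pad.
Only numpy, scipy, OpenCV 4.12 (cv2) and the standard library are available. Lean on these libraries where they do the work, as an engineer would, in place of code of your own. Each camera call takes 0.05 s, during which the arm holds its last target. There are 200 camera calls.

### The job

Carry the loose specimen tray with its three jars (the swinging bail is its lifting handle) and set it down on the loading shelf of the analyser, in line with the lane that is still empty. Then fold the bail down flat on the tray, and only after that slide the tray in, pull tab outwards, until it is fully home against the back stop. Keep the jars standing in their wells, do not disturb the tray that is already loaded, do not push aside or knock over the bottle, the tip box or the tube rack that stand between, and let go at the end.

Things in the scene. Friction and masses are not known exactly. Their poses are not given: they have to be found in the camera images.
- tray: Loose grey tray on the bench at the robot's right, 176 long (x) x 80 wide (y) x 30 high, floor 5 thick, about 0.35 kg (0.6 kg loaded); origin at the centre of its underside, z up. +x is the leading end that goes in first; the pull tab is at the -x end. Three wells in a row along x hold three jars.
- tray_tab (a point): Point in the middle of the tray's pull tab, an upright fin 10 thick (tray y), 36 long (tray x = -88 to -124), from 4 to 38 above the tray's underside; point at tray x = -106, z = 30, axes as the tray's. Can be pinched from above.
- bail (a joint): Angle of the tray's bail handle (friction hinge: stays where left; 1 to 2 N at the crossbar swings it). 0 = upright, positive leans to the pull tab, negative to the leading end; stops at +1.5 and -1.5, lying flat just over the rim (either way will do; towards the tab is roomier). Starts within 0.6 of upright.
- bail_pivot (a point): Middle of the bail's pivot axis (along the tray's y), at tray x = 0, z = 36; axes as the tray's.
- bail_grip (a point): Middle of the bail's crossbar: a round bar along the tray's y, 77 long, black grip sleeve 14 in diameter over its middle 50; 80 from the pivot, so at bail 0 it is 116 above the tray's underside, over its centre. Squeezed hard it hardly turns between the fingers: swing it in loose fingers (or tilt with it) and grip it upright to lift. Side arms 8 x 5 at y = +-36. The point turns with the bail.
- jar0: Closed specimen jar, 40 in diameter, 42 high, about 70 g, loose in the tray's well nearest the pull tab (tray x = -47); origin at the centre of its underside, 5 above the tray's underside. It stands 17 above the tray's rim. The well is 44 long by 52 wide.
- jar1: Same jar, in the middle well (tray x = 0).
- jar2: Same jar, in the well nearest the leading end (tray x = +47).
- dock: Fixed loading dock of the analyser at the robot's left, mouth facing the robot's right; origin on the bench in mid-mouth, +x inward (sliding direction). Aluminium shelf 210 wide, top 10 above the bench, x = -210 to 165; the part x < 0 is the open loading shelf. Two lanes centred on y = +50 and -50; back stop at x = 150; housing 300 wide, 200 high beyond x = 165.
- dock_mouth (a point): Point on the shelf's top (10 above the bench) in mid-mouth, axes as the dock's. Each lane is 85 wide between walls; lead-in fins 30 high from x = -23 to 0 widen its entry to about 94. A clear roof covers both lanes from x = 0 to 165, underside 68 and top 74 above the shelf: a tray passes with its bail flat, not upright.
- free_lane: A thin steel strip on the floor of the empty lane; its origin lies on the shelf's top, exactly where the tray's origin must be when the tray is fully home (dock x = +62, y = +50 or -50, z = 10), and its axes are those the tray must then have (+x inward).
- resident: Loose tray of the same shape, already home in the other lane with its bail flat and full of jars; origin and axes as of the tray. It must stay.
- reagent: Bystander: amber bottle, 54 in diameter, 145 high; origin at the centre of its underside.
- tipbox: Bystander: blue box with clear lid, 100 (x) x 55 (y) x 59 high; origin at the centre of its underside.
- tuberack: Bystander: white rack with capped tubes, 100 (x) x 50 (y) x 85 high; origin at the centre of its underside.
Mind the look-alikes: they are no part of the job. What is shaped like the jar0 but red is not meant.

How it is judged:
On the way, in this order (a step that is already met when the one before it is completed fails the run):
1. the tray stands on the loading shelf in front of the empty lane, leading end towards it (x of tray in the frame of free_lane between -0.27 and -0.09 m and y of tray in the frame of free_lane between -0.03 and 0.03 m and z of tray in the frame of free_lane between -0.005 and 0.006 m and angle between the x axis of tray and the x axis of free_lane, either way round below 0.3 rad and angle between tray's own z axis and vertical below 0.05 rad), for 0.2 s.
2. the bail lies flat on the tray, while the tray is still outside its home place ((value of joint bail above 1.35 rad or value of joint bail below -1.35 rad) and x of tray in the frame of free_lane below -0.02 m), for 0.2 s.
3. the tray is fully home in the empty lane (x of tray in the frame of free_lane between -0.006 and 0.004 m and y of tray in the frame of free_lane between -0.006 and 0.006 m and z of tray in the frame of free_lane between -0.004 and 0.004 m and angle between the x axis of tray and the x axis of free_lane, either way round below 0.06 rad and angle between tray's own z axis and vertical below 0.04 rad), for 0.2 s.
At the end, for the whole second after the job is handed in: Tray home in the lane that was empty: within 6 mm of the back stop and sideways, level on the shelf (4 mm), in line (0.06 rad), at rest; bail flat (beyond 1.35 rad either way); the three jars upright (0.2 rad) in their own wells; the tray already loaded moved under 8 mm (all of step 3 and (value of joint bail above 1.35 rad or value of joint bail below -1.35 rad) and angle between each of jar0, jar1, jar2's own z axis and vertical below 0.2 rad and z of jar0 in the frame of tray between 0.001 and 0.012 m and y of jar0 in the frame of tray between -0.02 and 0.02 m and x of jar0 in the frame of tray between -0.059 and -0.035 m and z of jar1 in the frame of tray between 0.001 and 0.012 m and y of jar1 in the frame of tray between -0.02 and 0.02 m and x of jar1 in the frame of tray between -0.012 and 0.012 m and z of jar2 in the frame of tray between 0.001 and 0.012 m and y of jar2 in the frame of tray between -0.02 and 0.02 m and x of jar2 in the frame of tray between 0.035 and 0.059 m and linear speed of tray below 0.01 m/s and distance of resident from where it was at the start of the episode below 0.008 m); the robot touches nothing.
It fails at once if the tray already loaded is disturbed (moved 8 mm) (distance of resident from where it was at the start of the episode above 0.008 m).
It fails at once if a jar tips over (0.6 rad) (angle between any of jar0, jar1, jar2's own z axis and vertical above 0.6 rad).
It fails at once if the bottle, tip box or tube rack is pushed aside (25 mm) or knocked over (distance of any of reagent, tipbox, tuberack from where it was at the start of the episode above 0.025 m or angle between any of reagent, tipbox, tuberack's own z axis and vertical above 0.4 rad).
It also fails if it takes over 72 s, if anything falls off the work surface, if the arm or the gripper's body presses on something with over 40 N, if the wrist force passes 120 N, or if a joint passes its speed limit or range.

## Working session

There is one attempt and no reset: what is moved stays moved. The work goes in short steps, Python scripts to look and compute and a tool call to move; the robot and the scene stay as the last step left them, time stands still between calls to the robot, and variables do not carry over. Pictures are saved under pics/ and viewed, at most 12 in all, crops included, and the job is handed in when it is done.

Besides the shell and the picture viewer there is one more tool, called after "Emit:" as name(argument=value, ...), one argument or row to a line, values as JSON. step_arm: Moves the arm, as the interface text tells. Its arguments: {"type":"object","properties":{"motion":{"type":"array"},"hand":{"type":"number"},"squeeze":{"type":"number"}},"required":["motion"]}

```bash
mkdir -p pics; ls; cat > h.py <<'E'
import numpy as np, cv2
from scipy.spatial.transform import Rotation as Ro
from cell import robot
def cam(name):
    s=robot.observe(); c=robot.read_camera(name)
    if name=="wrist":
        T=np.eye(4); T[:3,:3]=Ro.from_euler('xyz',s["tool_rot"]).as_matrix(); T[:3,3]=s["tool_pos"]
        T=T@np.array(c["T_tool_cam"]); c["xyz"]=T[:3,3]; c["rotation"]=T[:3,:3]
    c["K"]=np.array(c["intrinsics"]); c["xyz"]=np.array(c["xyz"]); c["R"]=np.array(c["rotation"])
    return c
def save(c,fn):
    np.savez(fn,xyz=c["xyz"],R=c["R"],K=c["K"],k1=c["k1"],pixels=c["pixels"])
def load(fn): return dict(np.load(fn))
def ray(c,uv):
    K=c["K"]; uv=np.atleast_2d(uv).astype(float)
    d=np.c_[(uv[:,0]-K[0,2])/K[0,0],(uv[:,1]-K[1,2])/K[1,1]]
    x=d.copy()
    for _ in range(30): x=d/(1+float(c["k1"])*(x**2).sum(1,keepdims=True))
    r=np.c_[x[:,0],-x[:,1],-np.ones(len(x))]
    return r@c["R"].T
def onz(c,uv,z):
    r=ray(c,uv); return c["xyz"]+r*((z-c["xyz"][2])/r[:,2])[:,None]
def proj(c,P):
    p=(np.atleast_2d(P)-c["xyz"])@c["R"]; x=p[:,:2]/-p[:,2:]; x=x*[1,-1]
    x=x*(1+float(c["k1"])*(x**2).sum(1,keepdims=True)); return x@np.diag([c["K"][0,0],c["K"][1,1]])+c["K"][:2,2]
def tri(c1,p1,c2,p2):
    d1=ray(c1,p1)[0];d2=ray(c2,p2)[0];A=np.c_[d1,-d2]
    t=np.linalg.lstsq(A,c2["xyz"]-c1["xyz"],rcond=None)[0]
    a=c1["xyz"]+t[0]*d1;b=c2["xyz"]+t[1]*d2; return (a+b)/2,np.linalg.norm(a-b)
E
python3 - <<'E'
from h import *
for n in("scene","top","wrist"):
    c=cam(n); save(c,n+"0.npz"); cv2.imwrite(f"pics/{n}0.png",c["pixels"][:,:,::-1]); print(n,c["xyz"],c["K"][0,0],c["k1"],-c["R"][:,2])
print(robot.observe())
E
```

```text
picsTraceback (most recent call last):
  File "<stdin>", line 3, in <module>
IndexError: too many indices for array: array is 1-dimensional, but 2 were indexed
```

View pics/scene0.png

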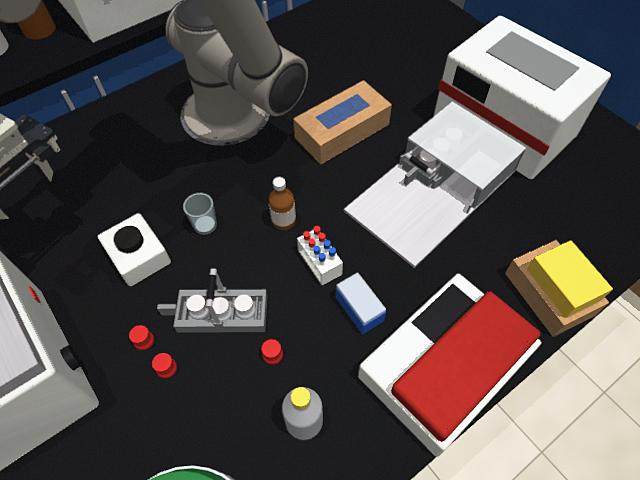

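The scene picture shows the loose tray at about (220,310) with its tab at the left (167,309). The bottle is at (283,205), the tube rack at (320,255), the tip box at (360,302) and the dock shelf at (415,205). The resident tray is in the far lane, around (425,160), so the near lane at about (485,185) looks free. The camera rotation comes back as a 1-D array, so I'll fix that in the helper.

```bash
python3 - <<'E'
from h import *
c=robot.read_camera("scene"); print(c["rotation"],c["xyz"],c["k1"])
E
sed -i 's/c\["R"\]=np.array(c\["rotation"\])/r=np.array(c["rotation"]); c["R"]=r if r.ndim==2 else Ro.from_euler("xyz",r).as_matrix()/' h.py
python3 - <<'E'
from h import *
for n in("scene","top","wrist"):
    c=cam(n); save(c,n+"0.npz"); cv2.imwrite(f"pics/{n}0.png",c["pixels"][:,:,::-1]); print(n,c["xyz"],c["K"][0,0],c["k1"],-c["R"][:,2])
s=robot.observe(); print(s["time"],s["tool_pos"],s["tool_rot"],s["contact_force"])
E
```

```text
[0.56423005 0.00575025 0.92278462] [ 0.97345006 -0.40578499  1.00606993] 0.011166356299008348
scene [ 0.97345006 -0.40578499  1.00606993] 533.3523806409693 0.011166356299008348 [-0.42929355  0.31891168 -0.84498662]
top [ 0.27988868 -0.04345159  1.41176445] 532.1364744379287 -0.13866469934552725 [ 0.18834317  0.00696855 -0.98207856]
wrist [ 0.25884839 -0.46353315  0.38397075] 416.8625230522033 -0.09060439208508336 [-0.28186515 -0.10309438 -0.95389915]
0.25 [ 0.18235408 -0.49213762  0.24340763] [-3.14088511e+00 -9.55785960e-05  3.54794182e-01] [-0.00492559 -0.48135716  0.18038281]
```

View pics/top0.png

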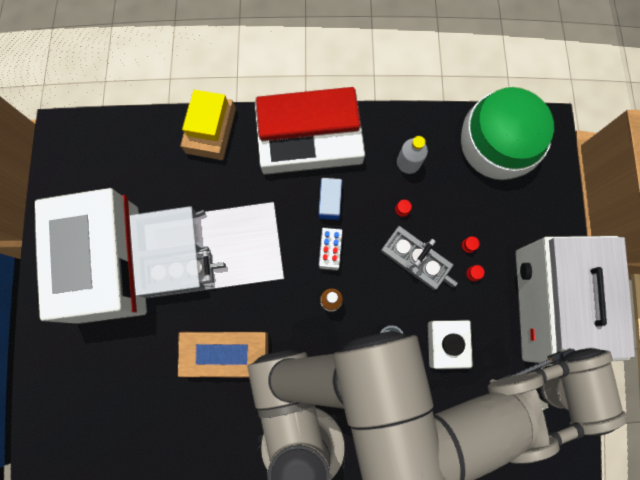

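The top picture shows the loose tray at (420,257) and the resident at (175,270). The free lane is the upper one at (170,230), and the shelf edge runs from (275,205) to (283,283). I'll enlarge both areas in both views.

```bash
python3 - <<'E'
from h import *
t=load("top0.npz")["pixels"];s=load("scene0.npz")["pixels"]
def cr(i,x,y,w,h): return cv2.resize(i[y:y+h,x:x+w],(400,300),interpolation=cv2.INTER_CUBIC)
m=np.vstack([np.hstack([cr(t,370,215,100,75),cr(t,128,185,160,120)]),np.hstack([cr(s,150,255,133,100),cr(s,340,90,200,150)])])
cv2.imwrite("pics/m.png",m[:,:,::-1])
E
```

```text
(no output)
```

View pics/m.png

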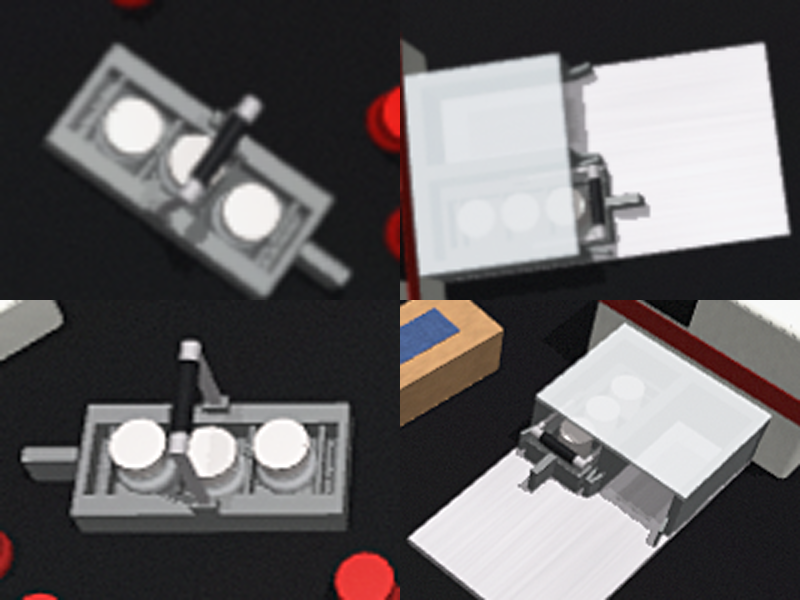

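Crop results:
- **Tray, top view:** jar2 (leading end) at crop (133,124), jar0 at (250,211), tab at (325,265). The crossbar runs from (190,188) to (250,104).
- **Candidates:** the tray with white jars and an upright bail at top (420,257) is the loose one. The one at (175,270) is the resident, under the roof with its bail flat. The red jars at (471,244), (476,272) and (404,208) are look-alikes.
- **Free lane:** the upper one in the top view, which shows no jars.

Next I'll compute the positions.

```bash
python3 - <<'E'
from h import *
t=load("top0.npz");s=load("scene0.npz")
np.set_printoptions(precision=4,suppress=True)
T=lambda x,y:(370+x/4-.4,215+y/4-.4); S=lambda x,y:(150+x/3.0075-.3,255+(y-300)/3-.3)
for n,a,b in[("bar far",T(250,104),S(190,347)),("bar near",T(190,188),S(179,440)),("jar0",T(250,211),S(138,443)),("jar2",T(133,124),S(284,440))]:
    print(n,*tri(t,a,s,b))
print("jars z=.047",onz(t,[T(250,211),T(133,124)],.047)[:,:2], "tab",onz(t,[T(300,247),T(348,283)],.038)[:,:2])
# dock shelf
for c,n,roi in((t,"top",(200,190,100,110)),(s,"scene",(335,130,150,140))):
    x,y,w,h=roi; g=cv2.cvtColor(c["pixels"],cv2.COLOR_RGB2GRAY); m=np.zeros_like(g); m[y:y+h,x:x+w]=(g[y:y+h,x:x+w]>150)*255
    cn=max(cv2.findContours(m,0,cv2.CHAIN_APPROX_NONE)[0],key=cv2.contourArea)
    ap=cv2.approxPolyDP(cn,3,True)[:,0]; print(n,ap.tolist()); print(onz(c,ap,.01)[:,:2].tolist())
print("roof edge top",onz(t,[(191.2,206.2),(200,289)],.084))
print("bystanders: rack",onz(t,[(323,230),(342,230),(319,268),(340,268)],.085)[:,:2],"tip",onz(t,[(322,180),(342,180),(318,217),(340,219)],.059)[:,:2],"bottle",onz(t,(332,296),.145))
E
```

```text
bar far [ 0.5032 -0.302   0.2017] 0.014649528552336583
bar near [ 0.4718 -0.3088  0.0391] 0.0141266913322556
jar0 [ 0.458  -0.3389  0.047 ] 0.0011054381844677354
jar2 [ 0.5158 -0.263   0.051 ] 0.0029556439278912417
jars z=.047 [[ 0.4578 -0.3394]
 [ 0.5158 -0.265 ]] tab [[ 0.4349 -0.3734]
 [ 0.4109 -0.404 ]]
top [[272, 202], [208, 211], [200, 218], [200, 245], [210, 249], [210, 266], [226, 264], [225, 268], [214, 270], [215, 287], [283, 278]]
[[0.6456052411880453, 0.08071676499744884], [0.6222713752344254, 0.2557513382889477], [0.6029154141420037, 0.2771814804800269], [0.528244712736463, 0.2745949081601095], [0.5171229268610081, 0.24695335425243475], [0.47102024372678225, 0.24564955196303778], [0.4761927070149645, 0.20256343370544216], [0.4654377943340391, 0.2050173968171924], [0.4601990450318457, 0.23454831383000335], [0.41471196176267966, 0.2307344284375965], [0.43783477656671405, 0.04983813450113177]]
scene [[398, 164], [344, 209], [415, 265], [474, 208], [465, 213], [473, 199], [456, 199], [446, 191], [445, 184], [432, 189], [415, 179], [405, 187], [400, 183], [404, 175], [417, 16
[... 272 characters left out ...]
0.574015498215388, 0.27324905289727625], [0.5434201529506987, 0.2711383547919363], [0.5271591658486543, 0.28366633165991656], [0.519412136554321, 0.24934157092160575], [0.47340271381015575, 0.23790886229854952], [0.4768160314224911, 0.20328787942660548], [0.4608469400077876, 0.20185427014524432], [0.44860568851861027, 0.22533481932851157], [0.4515110806686732, 0.26432495664458594], [0.44839806937125615, 0.2350572696266114]]
roof edge top [[0.6175 0.2846 0.084 ]
 [0.4026 0.2544 0.084 ]]
bystanders: rack [[ 0.5513 -0.0566]
 [ 0.5509 -0.1049]
 [ 0.454  -0.0456]
 [ 0.4535 -0.0983]] tip [[ 0.6917 -0.0555]
 [ 0.6913 -0.1085]
 [ 0.5913 -0.0441]
 [ 0.5855 -0.1014]] bottle [[ 0.3788 -0.0758  0.145 ]]
```

The bar ends were swapped between the two views, so I'll redo that match. I'll also fix the dock frame and add a helper that converts world targets into move units.

```bash
cat >> h.py <<'E'
def go(P,yaw,s=None):
    "shift in tool units + spin to reach P,yaw (tool down)"
    s=s or robot.observe(); R=Ro.from_euler('xyz',s["tool_rot"]).as_matrix()
    d=R.T@(np.array(P)-s["tool_pos"])/.06; y=s["tool_rot"][2]
    return np.round(d,3).tolist(), round(float((y-yaw+np.pi)%(2*np.pi)-np.pi),3)
PHI=.138; U=np.array([-np.sin(PHI),np.cos(PHI)]); V=np.array([-U[1],U[0]]); MOUTH=np.array([.5422,.0655])+.21*U
def dock(x,y): return MOUTH+x*U+y*V
E
python3 - <<'E'
from h import *
np.set_printoptions(precision=4,suppress=True)
t=load("top0.npz");s=load("scene0.npz")
T=lambda x,y:(370+x/4-.4,215+y/4-.4); S=lambda x,y:(150+x/3.0075-.3,255+(y-300)/3-.3)
a=tri(t,T(250,104),s,S(179,440)); b=tri(t,T(190,188),s,S(190,347)); print(a,b,(a[0]+b[0])/2)
c=(a[0]+b[0])/2; m=np.array([.4868,-.302]); th=.92; u=np.array([np.cos(th),np.sin(th)])
print("along tray x",(c[:2]-m)@u, "across",(c[:2]-m)@[-u[1],u[0]])
P=[*c[:2],c[2]+.11]
print(P,go(P,th-np.pi/2)); print(dock(-.115,-.05),dock(-.044,-.05))
E
```

```text
(array([ 0.5142, -0.3243,  0.1272]), np.float64(0.0018567295468625018)) (array([ 0.4623, -0.2855,  0.1255]), np.float64(0.0008783964262929479)) [ 0.4883 -0.3049  0.1264]
along tray x -0.0013979852085149306 across -0.0029008921240702167
[np.float64(0.48826102685545325), np.float64(-0.30486965821769135), np.float64(0.23636546455361246)] ([5.865, -1.155, 0.119], 1.006)
[0.5787 0.1665] [0.5689 0.2368]
```

Emit:
step_arm(
  motion=[
    [[5.87,-1.16,0.12],1.006],
    [[5.87,-1.16,0.12],1.006],
    [[5.87,-1.16,0.12],1.006],
    [[5.87,-1.16,0.12],1.006],
    [[5.87,-1.16,0.12],1.006],
    [[5.87,-1.16,0.12],1.006],
    [[5.87,-1.16,0.12],1.006],
    [[5.87,-1.16,0.12],1.006],
    [[5.87,-1.16,0.12],1.006],
  ],
  hand=100,
)

```text
time: 1.38
tool_pos: [0.4873, -0.3056, 0.2365]
tool_rot: [3.141, 0.0, -0.651]
contact_force: [-0.5, -0.6, -0.1]
opening: 0.0564
grip_force: 0.0
```

```bash
python3 - <<'E'
from h import *
c=cam("wrist"); save(c,"wrist1.npz"); cv2.imwrite("pics/w1.png",c["pixels"][:,:,::-1]); s=robot.observe(); print(s["time"],s["tool_pos"],s["tool_rot"],s["opening"])
E
```

```text
1.425 [ 0.48725974 -0.30582141  0.23659889] [ 3.14111229e+00  1.77693224e-04 -6.52263706e-01] 0.056006884257362465
```

View pics/w1.png

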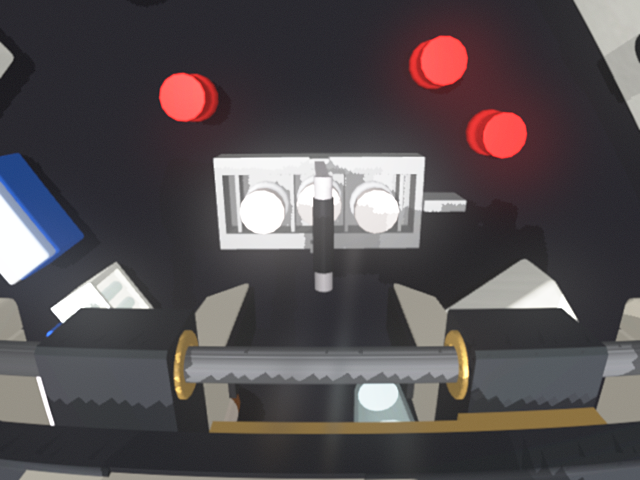

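The wrist picture shows the tray square in view, with its rim from (215,155) to (420,248). The crossbar runs from (322,180) to (323,288) and the tab is at (445,203). The fingers straddle column 320.

```bash
python3 - <<'E'
from h import *
np.set_printoptions(precision=4,suppress=True)
c=load("wrist1.npz")
q=onz(c,[(215,155),(424,155),(420,248),(218,248)],.03)[:,:2]; d=(q[0]-q[1])+(q[3]-q[2]); print(q.mean(0),np.arctan2(d[1],d[0]),np.linalg.norm(q[0]-q[1]),np.linalg.norm(q[0]-q[3]))
print("jars",onz(c,[(376,211),(263,211)],.047))
for z in(.116,.123):
  b=onz(c,[(323,180),(323,289)],z); print(b,b.mean(0))
g=cv2.cvtColor(c["pixels"],cv2.COLOR_RGB2GRAY); r=onz(c,[(314,220),(333,220),(323,196),(323,272)],.116); print(r)
t=load("top0.npz"); print("bar tri near/far", tri(c,(323,186),t,(432.1,240.6)), tri(c,(323,282),t,(417.1,261.6)))
P=[*onz(c,(323,234),.116)[0][:2],.118]; print(P,go(P,-.65))
E
```

```text
[ 0.4887 -0.3047] 0.9201030341035269 0.17358544324144692 0.0818950655570717
jars [[ 0.4582 -0.3399  0.047 ]
 [ 0.5142 -0.2665  0.047 ]]
[[ 0.5147 -0.3281  0.116 ]
 [ 0.4547 -0.2825  0.116 ]] [ 0.4847 -0.3053  0.116 ]
[[ 0.5157 -0.3288  0.123 ]
 [ 0.4573 -0.2845  0.123 ]] [ 0.4865 -0.3066  0.123 ]
[[ 0.4974 -0.3076  0.116 ]
 [ 0.4899 -0.3174  0.116 ]
 [ 0.5065 -0.3218  0.116 ]
 [ 0.4648 -0.2902  0.116 ]]
bar tri near/far (array([ 0.5136, -0.3262,  0.1251]), np.float64(0.0016547539554198163)) (array([ 0.462 , -0.287 ,  0.1231]), np.float64(0.0016581104675416835))
[np.float64(0.4862151054289405), np.float64(-0.306446090505582), 0.118] ([-0.007, 0.018, 1.977], -0.002)
```

Emit:
step_arm(
  motion=[
    [[-0.01,0.02,0.9],0],
    [[-0.01,0.02,1.7],0],
    [[-0.01,0.02,2.04],0],
    [[-0.01,0.02,2.04],0],
    [[-0.01,0.02,2.04],0],
  ],
  hand=100,
  squeeze=40,
)

```text
time: 2.05
tool_pos: [0.4873, -0.3065, 0.1155]
tool_rot: [3.141, -0.002, -0.652]
contact_force: [-0.5, -0.8, 0.3]
opening: 0.0558
grip_force: 0.0
```

Emit:
step_arm(
  motion=[
    [[0,0,0],0],
    [[0,0,0],0],
    [[0,0,0],0],
    [[0,0,0],0],
    [[0,0,0],0],
  ],
  hand=255,
)

```text
time: 2.68
tool_pos: [0.4872, -0.3054, 0.1142]
tool_rot: [3.141, -0.0, -0.651]
contact_force: [-0.7, 0.1, 0.3]
opening: 0.0131
grip_force: 40.0
```

Emit:
step_arm(
  motion=[
    [[0,0,-0.1],0],
    [[0,0,-0.2],0],
    [[0,0,-0.35],0],
    [[0,0,-0.5],0],
    [[0,0,-0.5],0],
  ],
)

```text
time: 3.3
tool_pos: [0.4878, -0.3057, 0.1452]
tool_rot: [3.141, -0.002, -0.651]
contact_force: [0.1, -0.1, -7.0]
opening: 0.0126
grip_force: 40.0
```

Emit:
step_arm(
  motion=[
    [[0,0,-0.3],0],
    [[0,0,-0.7],0],
    [[0,0,-1.2],0],
    [[0,0,-1.7],0],
    [[-0.05,-0.1,-2.0],-0.01],
    [[-0.2,-0.4,-2.1],-0.04],
    [[-0.4,-0.8,-2.1],-0.09],
    [[-0.65,-1.3,-2.1],-0.14],
    [[-0.9,-1.8,-2.1],-0.2],
    [[-1.15,-2.3,-2.1],-0.26],
  ],
)

```text
time: 4.55
tool_pos: [0.5156, -0.1513, 0.2691]
tool_rot: [-3.141, 0.002, -0.388]
contact_force: [1.1, 0.0, -6.2]
opening: 0.013
grip_force: 40.0
```

```bash
python3 - <<'E'
from h import *
s=robot.observe(); print(s["time"],s["tool_pos"],s["contact_force"])
print(go([*dock(-.115,-.05),.2715],.138))
E
```

```text
4.55 [ 0.51561261 -0.15125363  0.26905421] [ 1.06005023  0.02940307 -6.23513498]
([-1.03, -5.3, -0.036], -0.526)
```

Emit:
step_arm(
  motion=[
    [[-0.1,-0.55,0],-0.06],
    [[-0.21,-1.1,0],-0.12],
    [[-0.34,-1.75,0],-0.18],
    [[-0.47,-2.4,0],-0.24],
    [[-0.6,-3.05,0],-0.31],
    [[-0.72,-3.7,0],-0.37],
    [[-0.84,-4.3,0],-0.43],
    [[-0.94,-4.8,0],-0.49],
    [[-1.0,-5.15,0],-0.52],
    [[-1.03,-5.3,0],-0.526],
  ],
)

```text
time: 5.8
tool_pos: [0.5798, 0.1652, 0.2694]
tool_rot: [3.142, 0.001, 0.136]
contact_force: [-0.5, -1.3, -6.3]
opening: 0.0126
grip_force: 40.0
```

Emit:
step_arm(
  motion=[
    [[0,0,0.2],0],
    [[0,0,0.6],0],
    [[0,0,1.0],0],
    [[0,0,1.3],0],
    [[0,0,1.5],0],
    [[0,0,1.5],0],
    [[0,0,1.5],0],
  ],
)

```text
time: 6.68
tool_pos: [0.5807, 0.1636, 0.1808]
tool_rot: [3.141, -0.002, 0.134]
contact_force: [0.9, 0.5, -5.6]
opening: 0.013
grip_force: 40.0
```

```bash
python3 - <<'E'
from h import *
s=robot.observe(); print(s["time"],s["tool_pos"],s["tool_rot"],s["contact_force"])
im=[]
for n in("wrist","scene","top"):
    c=cam(n); save(c,n+"2.npz"); im.append(c["pixels"])
a=im[0][100:400,120:520]; b=cv2.resize(im[1][80:280,330:597],(400,300),interpolation=cv2.INTER_CUBIC)
d=cv2.resize(im[2][175:310,130:310],(800,600),interpolation=cv2.INTER_CUBIC)[:,:][150:450]
cv2.imwrite("pics/p2.png",np.vstack([np.hstack([a,b]),d])[:,:,::-1])
E
```

```text
6.675 [0.58068429 0.16357629 0.18083372] [ 3.14144048e+00 -1.50502514e-03  1.34303605e-01] [ 0.8792811   0.53049142 -5.60984961]
```

View pics/p2.png

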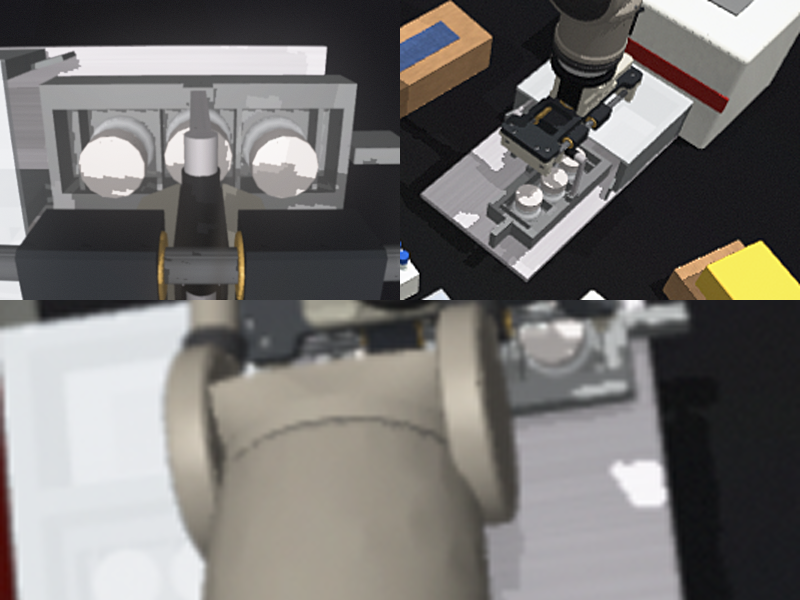

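The tray hangs level with its jars standing, and it lies parallel to the shelf edge (wrist crop row 45). I'll check its alignment with the shelf edge numerically while lowering it.

```bash
python3 - <<'E'
from h import *
np.set_printoptions(precision=4,suppress=True)
c=load("wrist2.npz"); g=cv2.GaussianBlur(cv2.cvtColor(c["pixels"],cv2.COLOR_RGB2GRAY),(3,3),0).astype(int)
for u in(220,260,300,340,380,420):
    col=g[130:225,u]; d=np.diff(col); i=np.argsort(-abs(d))[:6]; print(u,sorted((130+i).tolist()),[int(d[k]) for k in sorted(i)])
inl=lambda P:((P[:,:2]-MOUTH)@np.c_[U,V])
print("shelf edge",inl(onz(c,[(220,146),(440,146)],.01)))
print("rim",inl(onz(c,[(165,186),(475,176)],.097)))
print("jars",inl(onz(c,[(232,270),(405,267)],.114)), "tcp",inl(np.array([[.5807,.1636,0]])))
E
```

```text
220 [144, 145, 146, 174, 175, 183] [35, 63, 59, -50, -55, 27]
260 [144, 145, 146, 174, 175, 183] [47, 63, 48, -51, -46, 27]
300 [144, 145, 146, 173, 174, 175] [56, 60, 34, -32, -53, -38]
340 [144, 145, 146, 173, 174, 175] [56, 60, 33, -38, -55, -33]
380 [144, 145, 146, 173, 174, 175] [51, 62, 40, -35, -55, -36]
420 [144, 145, 146, 173, 174, 175] [48, 65, 47, -38, -53, -30]
shelf edge [[-0.0432 -0.1047]
 [-0.2064 -0.1043]]
rim [[-0.0319 -0.0912]
 [-0.2025 -0.0963]]
jars [[-0.07   -0.0483]
 [-0.163  -0.0498]] tcp [[-0.1181 -0.0516]]
```

Emit:
step_arm(
  motion=[
    [[-0.02,-0.04,0.2],0],
    [[-0.03,-0.05,0.45],0],
    [[-0.03,-0.05,0.65],0],
    [[-0.03,-0.05,0.78],0],
    [[-0.03,-0.05,0.86],0],
    [[-0.03,-0.05,0.9],0],
    [[-0.03,-0.05,0.92],0],
    [[-0.03,-0.05,0.92],0],
  ],
)

```text
time: 7.82
tool_pos: [0.5781, 0.1666, 0.1251]
tool_rot: [3.142, -0.0, 0.135]
contact_force: [-0.7, 0.1, -6.8]
opening: 0.0131
grip_force: 40.0
```

Emit:
step_arm(
  motion=[
    [[0,0,0.02],0],
    [[0,0,0.03],0],
    [[0,0,0.03],0],
    [[0,0,0.03],0],
  ],
)

```text
time: 8.32
tool_pos: [0.5784, 0.1667, 0.1242]
tool_rot: [-3.142, -0.002, 0.135]
contact_force: [-1.7, 0.5, 5.4]
opening: 0.0127
grip_force: 40.0
```

Contact is made at 5.4 N upward. I'll open slightly around the bar and then swing the bail towards the tab, which is +tool y.

Emit:
step_arm(
  motion=[
    [[0,0,0],0],
    [[0,0,0],0],
    [[0,0,-0.13],0],
    [[0,0,-0.13],0],
  ],
  hand=185,
  squeeze=10,
)

```text
time: 8.82
tool_pos: [0.5786, 0.1666, 0.1317]
tool_rot: [3.142, -0.002, 0.135]
contact_force: [0.4, 1.0, 0.4]
opening: 0.025
grip_force: 0.0
```

```bash
python3 - <<'E'
from h import *
s=robot.observe(); print(s["tool_pos"],s["opening"],s["contact_force"])
c=cam("wrist"); save(c,"wrist3.npz"); b=cam("scene")["pixels"]
cv2.imwrite("pics/p3.png",np.hstack([c["pixels"][100:400,120:520],cv2.resize(b[80:280,330:597],(400,300),interpolation=cv2.INTER_CUBIC)])[:,:,::-1])
E
```

```text
[0.57856725 0.16662476 0.13172105] 0.024957846300605352 [0.3783891  0.99588464 0.40977287]
```

View pics/p3.png

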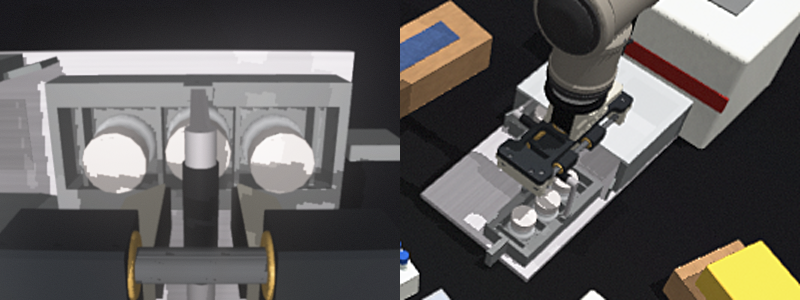

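The tray stands on the shelf with its jars upright, and the bar sits loose between the fingers. Now I'll swing it.

Emit:
step_arm(
  motion=[
    [[0,0.15,0],0],
    [[0,0.355,0.03],0],
    [[0,0.49,0.06],0],
    [[0,0.61,0.1],0],
    [[0,0.73,0.17],0],
    [[0,0.84,0.23],0],
    [[0,0.96,0.32],0],
    [[0,1.05,0.4],0],
    [[0,1.13,0.5],0],
    [[0,1.21,0.61],0],
  ],
)

```text
time: 10.18
tool_pos: [0.5878, 0.0944, 0.0939]
tool_rot: [3.142, -0.0, 0.135]
contact_force: [0.1, 0.7, -0.0]
opening: 0.0253
grip_force: 0.6
```

Emit:
step_arm(
  motion=[
    [[0,0.06,0.12],0],
    [[0,0.1,0.2],0],
    [[0,0.14,0.3],0],
    [[0,0.14,0.3],0],
  ],
)

```text
time: 10.68
tool_pos: [0.5886, 0.0862, 0.0757]
tool_rot: [3.142, 0.001, 0.135]
contact_force: [-0.0, 0.1, -0.4]
opening: 0.0253
grip_force: 0.2
```

```bash
python3 - <<'E'
from h import *
s=robot.observe(); print(s["time"],s["tool_pos"],s["contact_force"])
c=cam("wrist"); save(c,"wrist4.npz"); b=cam("scene")["pixels"]
cv2.imwrite("pics/p4.png",np.hstack([c["pixels"][100:400,120:520],cv2.resize(b[80:280,330:597],(400,300),interpolation=cv2.INTER_CUBIC)])[:,:,::-1])
E
```

```text
10.675 [0.58860161 0.08617159 0.07567771] [-0.04551849  0.10992886 -0.36556581]
```

View pics/p4.png

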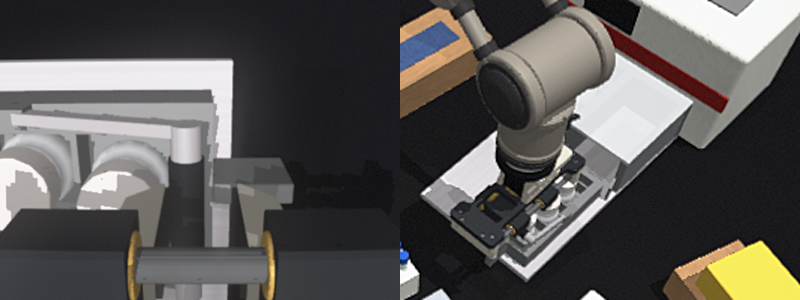

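The bail is nearly flat towards the tab. I'll rise, close the fingers and press the bar down from above.

Emit:
step_arm(
  motion=[
    [[0,0,-0.3],0],
    [[0,0,-0.6],0],
    [[0,0.13,-0.6],0],
    [[0,0.13,-0.6],0],
    [[0,0.13,-0.6],0],
  ],
  hand=255,
)

```text
time: 11.4
tool_pos: [0.5895, 0.0783, 0.1115]
tool_rot: [-3.142, 0.001, 0.134]
contact_force: [-0.2, 0.1, 0.4]
opening: 0.0006
grip_force: 0.0
```

Emit:
step_arm(
  motion=[
    [[0,0,0.2],0],
    [[0,0,0.35],0],
    [[0,0,0.45],0],
    [[0,0,0.53],0],
    [[0,0,0.58],0],
    [[0,0,0.58],0],
  ],
)

```text
time: 12.15
tool_pos: [0.5901, 0.0782, 0.0774]
tool_rot: [3.141, -0.0, 0.134]
contact_force: [0.2, -3.6, -0.4]
opening: 0.0004
grip_force: 1.5
```

```bash
python3 - <<'E'
from h import *
c=cam("wrist"); save(c,"wrist5.npz"); b=cam("scene")["pixels"]
cv2.imwrite("pics/p5.png",np.hstack([c["pixels"][100:400,120:520],cv2.resize(b[120:270,380:580],(400,300),interpolation=cv2.INTER_CUBIC)])[:,:,::-1])
E
```

```text
(no output)
```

View pics/p5.png

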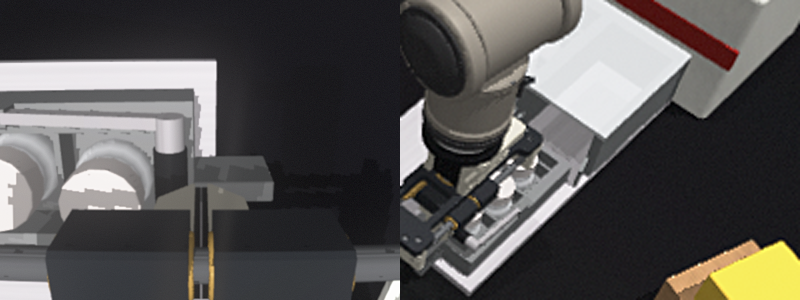

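The closed tips are narrower than I assumed, so the bar is beside them on the inner side. I'll rise, shift inward and press again.

Emit:
step_arm(
  motion=[
    [[0,0,-0.35],0],
    [[0,0,-0.5],0],
    [[0,-0.18,-0.5],0],
    [[0,-0.18,-0.5],0],
    [[0,-0.18,-0.2],0],
    [[0,-0.18,-0.1],0],
    [[0,-0.18,-0.02],0],
    [[0,-0.18,0.02],0],
    [[0,-0.18,0.02],0],
    [[0,-0.18,0.02],0],
  ],
)

```text
time: 13.5
tool_pos: [0.5887, 0.0893, 0.0766]
tool_rot: [3.142, -0.001, 0.135]
contact_force: [-0.5, 0.1, -1.0]
opening: 0.0005
grip_force: 0.0
```

Emit:
step_arm(
  motion=[
    [[0,0.03,0.02],0],
    [[0,0.03,0.035],0],
    [[0,0.03,0.035],0],
    [[0,0.03,0.035],0],
  ],
)

```text
time: 14.0
tool_pos: [0.589, 0.088, 0.0756]
tool_rot: [-3.141, -0.002, 0.135]
contact_force: [-3.2, 2.5, 8.7]
opening: 0.0002
grip_force: 4.4
```

```bash
python3 - <<'E'
from h import *
np.set_printoptions(precision=4,suppress=True)
c=cam("wrist"); save(c,"wrist6.npz"); s=robot.observe(); print(s["tool_pos"],s["contact_force"])
cv2.imwrite("pics/p6.png",np.hstack([c["pixels"][150:400,100:500]])[:,:,::-1])
E
```

```text
[0.589  0.088  0.0756] [-4.1337  2.905   8.5701]
```

View pics/p6.png

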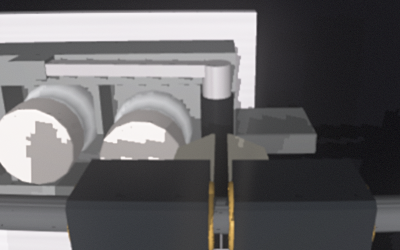

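The bar is under the tips with 8.7 N at tip height 58.6 mm, so the bail is on its flat stop. The tab shows at crop (240–315, 108–150). I'll check its predicted outline against the image.

```bash
python3 - <<'E'
from h import *
np.set_printoptions(precision=1,suppress=True)
c=load("wrist6.npz"); th=.135+np.pi/2; u=np.array([np.cos(th),np.sin(th)]); v=np.array([-u[1],u[0]]); o=np.array([.5784,.1667])
f=lambda x,y,z: proj(c,[*(o+x*u+y*v),z])[0]-[100,150]
print("fin top",[f(x,y,.048) for x,y in((-88,5),(-88,-5),(-124,5),(-124,-5))] if 0 else [f(x/1e3,y/1e3,.048) for x,y in((-88,5),(-88,-5),(-124,5),(-124,-5))])
print("rim corner -x,-y",f(-.088,-.04,.04),"jar1",f(0,0,.057),"jar0",f(-.047,0,.057))
print(go([*(o-.110*u),.15],th), go([*(o-.110*u),.15],.138+np.pi/2))
g=cv2.cvtColor(c["pixels"],cv2.COLOR_RGB2GRAY)[150:400,100:500].astype(int)
print("row130",[(i,int(g[130,i])) for i in range(296,330,3)]); print("col290",[(i,int(g[i,290])) for i in range(98,166,4)])
E
```

```text
fin top [array([240.8, 156.4]), array([241.1, 136. ]), array([320.5, 156.1]), array([322.3, 135.8])]
rim corner -x,-y [241.5  54.3] jar1 [ 38.  154.1] jar0 [145.5 155.3]
([0.004, 0.51, -1.24], -1.571) ([0.004, 0.51, -1.24], -1.574)
row130 [(296, 69), (299, 69), (302, 68), (305, 68), (308, 67), (311, 69), (314, 64), (317, 26), (320, 24), (323, 24), (326, 23), (329, 23)]
col290 [(98, 39), (102, 38), (106, 35), (110, 86), (114, 83), (118, 68), (122, 69), (126, 69), (130, 70), (134, 97), (138, 117), (142, 115), (146, 114), (150, 112), (154, 38), (158, 25), (162, 36)]
```

The tab outline matches the prediction to about 2 mm. I'll rise and turn a quarter turn over the tab.

Emit:
step_arm(
  motion=[
    [[0,0,-0.6],0],
    [[0.03,0.47,-1.24],-0.18],
    [[0.03,0.47,-1.24],-0.36],
    [[0.03,0.47,-1.24],-0.54],
    [[0.03,0.47,-1.24],-0.72],
    [[0.03,0.47,-1.24],-0.9],
    [[0.03,0.47,-1.24],-1.08],
    [[0.03,0.47,-1.24],-1.26],
    [[0.03,0.47,-1.24],-1.43],
    [[0.03,0.47,-1.24],-1.571],
  ],
  hand=144,
)

```text
time: 15.3
tool_pos: [0.5943, 0.0596, 0.1486]
tool_rot: [3.142, 0.0, 1.711]
contact_force: [0.6, -0.7, -0.5]
opening: 0.04
grip_force: 0.0
```

```bash
python3 - <<'E'
from h import *
np.set_printoptions(precision=4,suppress=True)
c=cam("wrist"); save(c,"wrist7.npz"); s=robot.observe(); print(s["time"],s["tool_pos"],s["tool_rot"])
cv2.imwrite("pics/p7.png",c["pixels"][:,:,::-1])
E
```

```text
15.35 [0.5943 0.0596 0.1486] [3.1416 0.0002 1.7159]
```

View pics/p7.png

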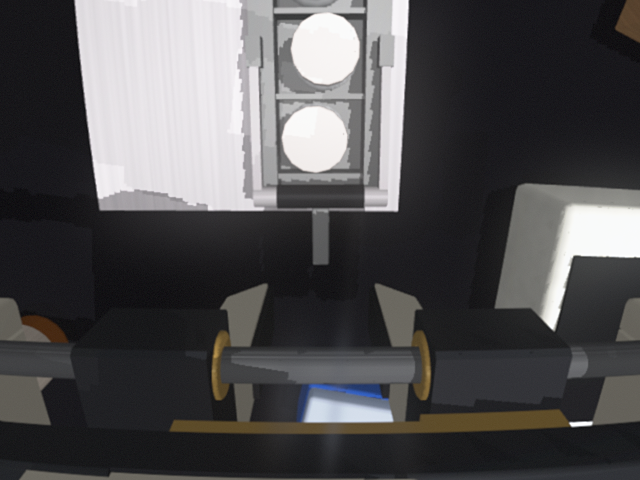

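The bail is flat (bar at row 198), both visible jars are standing, and the tab runs from (320,212) to (320,264) between the fingers.

```bash
python3 - <<'E'
from h import *
np.set_printoptions(precision=4,suppress=True)
c=load("wrist7.npz"); inl=lambda P:((P[:,:2]-MOUTH)@np.c_[U,V])
t=onz(c,[(320,264),(320,214)],.048); print("tab",t,inl(t))
print("shelf corners",onz(c,[(98,211),(398,211)],.01)[:,:2],inl(onz(c,[(98,211),(398,211)],.01)))
j=onz(c,[(314,139),(325,49)],.057); print("jars",inl(j)); print("bar",inl(onz(c,[(255,198),(386,198)],.052)))
print("wells side rims",inl(onz(c,[(276,175),(363,175),(276,20),(363,12)],.04)))
d=t[1]-t[0]; th=np.arctan2(d[1],d[0]); print(th)
P=t[0][:2]+.013*d[:2]/np.hypot(*d[:2]); print(P,go([*P,.041],1.709))
E
```

```text
tab [[0.5956 0.0469 0.048 ]
 [0.5911 0.0786 0.048 ]] [[-0.2357 -0.0503]
 [-0.2037 -0.0503]]
shelf corners [[0.4364 0.0494]
 [0.6457 0.0785]] [[-0.2113  0.107 ]
 [-0.2113 -0.1043]]
jars [[-0.159  -0.0469]
 [-0.1125 -0.0527]]
bar [[-0.1931 -0.0124]
 [-0.1929 -0.0887]]
wells side rims [[-0.1816 -0.0238]
 [-0.1815 -0.0761]
 [-0.0951 -0.0258]
 [-0.0908 -0.0737]]
1.7107346607995584
[0.5938 0.0598] ([0.005, -0.008, 1.793], 0.007)
```

Emit:
step_arm(
  motion=[
    [[0,-0.01,0.7],0],
    [[0,-0.01,1.4],0],
    [[0,-0.01,1.7],0],
    [[0,-0.01,1.79],0],
    [[0,-0.01,1.79],0],
  ],
  squeeze=20,
)

```text
time: 15.98
tool_pos: [0.5945, 0.0596, 0.0421]
tool_rot: [3.14, 0.0, 1.705]
contact_force: [0.6, 0.7, 0.7]
opening: 0.0397
grip_force: 0.0
```

Emit:
step_arm(
  motion=[
    [[0,0,0],0],
    [[0,0,0],0],
    [[0,0,0],0],
    [[0,0,0],0],
  ],
  hand=255,
)

```text
time: 16.48
tool_pos: [0.5939, 0.0597, 0.0416]
tool_rot: [3.141, 0.0, 1.706]
contact_force: [-0.9, -1.1, 2.3]
opening: 0.0097
grip_force: 20.0
```

Emit:
step_arm(
  motion=[
    [[0.1,0,0],0],
    [[0.25,0,0],0],
    [[0.45,0,0],0],
    [[0.7,0,0],0],
    [[0.95,0,0],0],
    [[1.2,0,0],0],
    [[1.45,0,0],0],
    [[1.6,0,0],0],
    [[1.7,0,0],0],
    [[1.7,0,0],0],
  ],
)

```text
time: 17.73
tool_pos: [0.5803, 0.1611, 0.0416]
tool_rot: [3.141, -0.0, 1.706]
contact_force: [-0.7, -1.0, 3.4]
opening: 0.0101
grip_force: 20.0
```

```bash
python3 - <<'E'
from h import *
s=robot.observe(); p=s["tool_pos"]; print(s["time"],p,s["tool_rot"],s["contact_force"],s["torque"],(p[:2]-MOUTH)@np.c_[U,V],go([*dock(-.0505,-.05),p[2]],1.709))
E
```

```text
17.725 [0.58025943 0.16105668 0.04156608] [ 3.14070431e+00 -2.40122100e-05  1.70597409e+00] [-0.65861577 -0.9778589   3.4386463 ] [-0.19808205 -0.11704323 -0.05335819] [-0.12058732 -0.05084261] ([1.168, -0.017, 0.0], -0.003)
```

Emit:
step_arm(
  motion=[
    [[0.12,0,0],0],
    [[0.3,0,0],0],
    [[0.5,-0.01,0],0],
    [[0.7,-0.01,0],0],
    [[0.85,-0.01,0],0],
    [[0.97,-0.01,0],0],
    [[1.03,-0.01,0],0],
    [[1.06,-0.01,0],0],
    [[1.06,-0.01,0],0],
  ],
)

```text
time: 18.85
tool_pos: [0.5713, 0.2229, 0.0416]
tool_rot: [3.141, 0.001, 1.706]
contact_force: [1.6, -5.3, 4.4]
opening: 0.0101
grip_force: 20.0
```

Emit:
step_arm(
  motion=[
    [[0.04,0,0],0],
    [[0.07,0,0],0],
    [[0.1,0,0],0],
    [[0.12,0,0],0],
    [[0.12,0,0],0],
  ],
)

```text
time: 19.48
tool_pos: [0.5703, 0.2299, 0.0416]
tool_rot: [3.141, 0.001, 1.705]
contact_force: [0.5, -5.4, 4.6]
opening: 0.01
grip_force: 20.0
```

Emit:
step_arm(
  motion=[
    [[0.02,0,0],0],
    [[0.04,0,0],0],
    [[0.05,0,0],0],
    [[0.05,0,0],0],
  ],
)

```text
time: 19.98
tool_pos: [0.5701, 0.2313, 0.0416]
tool_rot: [3.142, 0.003, 1.705]
contact_force: [1.4, -12.4, 6.0]
opening: 0.0101
grip_force: 20.0
```

Emit:
step_arm(
  motion=[
    [[0.02,0,0],0],
    [[0.04,0,0],0],
    [[0.05,0,0],0],
    [[0.05,0,0],0],
  ],
)

```text
time: 20.48
tool_pos: [0.5701, 0.2315, 0.0416]
tool_rot: [-3.141, 0.007, 1.706]
contact_force: [2.2, -22.8, 6.6]
opening: 0.01
grip_force: 20.0
```

The force climbs to 23 N with no more travel, at the expected home position, so the tray is on the back stop. I'll relax the push, open and rise.

Emit:
step_arm(
  motion=[
    [[-0.03,0,0],0],
    [[-0.06,0,0],0],
    [[-0.06,0,0],0],
  ],
)

```text
time: 20.85
tool_pos: [0.5701, 0.2314, 0.0416]
tool_rot: [3.141, 0.002, 1.706]
contact_force: [1.4, -8.7, 5.0]
opening: 0.0101
grip_force: 20.0
```

Emit:
step_arm(
  motion=[
    [[0,0,0],0],
    [[0,0,0],0],
    [[0,0,0],0],
  ],
  hand=144,
)

```text
time: 21.22
tool_pos: [0.5692, 0.2336, 0.0409]
tool_rot: [-3.141, -0.0, 1.706]
contact_force: [-1.1, 0.5, 0.8]
opening: 0.0352
grip_force: 0.0
```

Emit:
step_arm(
  motion=[
    [[0,0,-0.4],0],
    [[0,0,-1.0],0],
    [[0,0,-1.8],0],
    [[0,0,-1.8],0],
    [[0,0,-1.8],0],
  ],
)

```text
time: 21.85
tool_pos: [0.569, 0.2333, 0.1487]
tool_rot: [-3.141, 0.0, 1.706]
contact_force: [0.1, -0.0, -0.2]
opening: 0.04
grip_force: 0.0
```

```bash
python3 - <<'E'
from h import *
s=robot.observe(); print(s["time"],s["tool_pos"],s["contact_force"])
im=[]
c=cam("wrist"); save(c,"wrist8.npz"); b=cam("scene")["pixels"]
cv2.imwrite("pics/p8.png",np.hstack([cv2.resize(c["pixels"],(400,300)),cv2.resize(b[90:240,340:540],(400,300),interpolation=cv2.INTER_CUBIC)])[:,:,::-1])
E
```

```text
21.85 [0.56903346 0.23333431 0.1487159 ] [ 0.05743115 -0.04196245 -0.19758542]
```

View pics/p8.png

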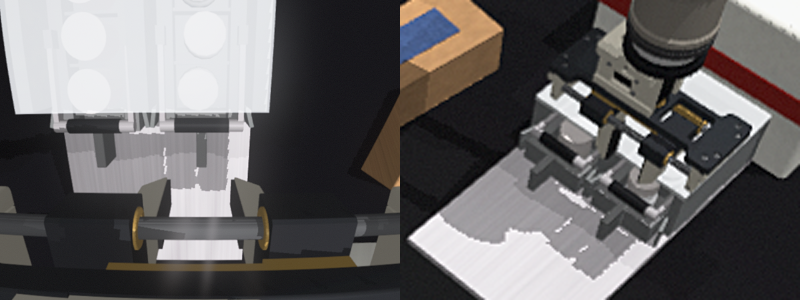

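Both trays sit at the same depth: bars at rows 126 and 125, tab ends at rows 167 and 166. Both bails are flat, the visible jars are standing and the gripper is clear, so I'm handing in.

```bash
python3 -c "
from h import *
c=load('wrist8.npz'); print(((onz(c,[(171,267),(323,266)],.048)[:,:2]-MOUTH)@np.c_[U,V]).round(4))
print(robot.hand_in())"
```

```text
[[-0.0623  0.0448]
 [-0.0616 -0.0509]]
the job is handed in; nothing more can be done
None
```

I handed the job in with the tray pushed against the back stop in the empty lane, bail flat, visible jars standing and the gripper clear; the hand-in returned no verdict.

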